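Lock the quarter-turn stop into the slotted fixture

TASK

Take the red quarter-turn stop out of its black stand, pass its T-foot down through the slot in the grey fixture's plate, press it down against the spring, turn it a quarter turn, and let it rise so that the foot locks in the groove under the plate; leave it standing there upright and let go. The slotted plate may be set up to a centimetre or so to either side of the fixture's middle, so feel for the slot with light pushes and never force the stop (stay under about 40 N). Leave everything else where it stands.

Things in the scene. Friction and masses are not known exactly. Their poses are not given: they have to be found in the camera images.
- stop: Quarter-turn stop, 70 mm tall, 90 g, upright; origin at the centre of its underside. Steel T-foot: bar 30 (x) x 8 (y) x 8 mm at z 0-8; shank 7 dia; collar 28 dia at z 20-25; red flat grip 42 (x) x 14 (y) mm at z 25-70, parallel to the foot bar. At the start it hangs by its collar on the stand's rim, underside 16 mm above the bench, x along the stand's x within 0.03 rad.
- stop_foot (a point): Centre of the stop's foot bar, on the stop's axis, 4 mm above its underside.
- stop_grip (a point): Point on the stop's axis inside the red grip, 52 mm above its underside: a good TCP point to pinch the grip across its 14 mm thickness (fingers closing along the stop's y).
- stand: Black block 84 (x) x 60 (y) x 36 mm, fixed to the bench, origin at the centre of its underside. Its top has a pocket 36 (x) x 14 (y) mm, 30 deep, in which the stop's foot hangs loosely; the stop lifts straight out.
- fixture: Grey hollow base 130 (x) x 110 (y) x 37 mm, fixed to the bench, origin at the centre of its underside, with an aluminium slotted plate 104 x 78 x 8 mm on top. It is clamped up to 12 mm either way along the fixture's y from the middle, an offset that is not measured (poses are the base's). In x and angle the slot is central. Under a push the plate gives 1 mm per 8 N on rubber, at most 3 mm.
- fixture_top (a point): Middle of the base at the plate's top face, 45 mm above the bench. The plate's through slot: 34 mm along the fixture's x, 10 mm along y (play of the foot bar: 2 mm each way in length, 1 mm in width). In the plate's underside a groove 12 mm wide (x), 36 mm long (y), 3 mm deep crosses the slot's middle.
- fixture_pad (a point): Top of the sprung round pad (40 dia) under the slot at rest, in the base's middle, 37 mm above the bench, level with the plate's underside. It pushes up 2.5 N at first touch and 0.5 N more per mm. The bar turns freely, either way, with the stop's underside lower than 29 mm above the bench; at 25 mm the collar meets the plate (8.5 N). Locked in the groove: underside at 32 mm.
- die_brown: Bystander: spare crimp die, dark brown block with a grey top, 36x62x34 mm; origin at the centre of its underside. Leave it alone.
- tin: Bystander: round tin, 62 dia x 40 high mm; origin at the centre of its underside. Leave it alone.
- oil_bottle: Bystander: small bottle with red cap, 38 dia x 105 high mm; origin at the centre of its underside. Leave it alone.
Mind the look-alikes: they are no part of the job. What is shaped like the stop but yellow is not meant.

How it is judged:
By the outcome, as a careful person would: the job done as asked, in the order asked, and still so for the second after the job is handed in, with the robot touching nothing.
It also fails if it takes over 72 s, if anything falls off the work surface, if the arm or the gripper's body presses on something with over 40 N, if the wrist force passes 120 N, or if a joint passes its speed limit or range.

ROBOT

A 6-joint arm with a two-finger parallel gripper is mounted at the origin on the work surface; the furniture and walls round the work are solid. World frame = base frame: x ahead of the robot, y to its left, z up, the work surface at z = 0. Lengths are in m, angles in rad, forces in N, time in s.
With the tool pointing down it reaches from about 0.35 to 0.875 m from the base axis. Payload 4.2 kg.
Tool frame: the origin (TCP) lies between the finger pads, 19 mm behind the fingertips; this is the grasp point; z points along the fingers, y is the line along which they close (so a half turn about z gives the same grasp; the last joint's range is limited). The gripper opens to 87 mm and grips with 3 to 60 N. Pads are 19 mm wide; open, the fingers measure 117 mm over their backs; the gripper's body (75 mm by 190 mm) begins 51 mm behind the grasp point.
Start: joints at [-0.973, 0.385, 0.008, 0, -1.194, -0.259], TCP at [0.208, -0.589, 0.241] pointing down, gripper open.
Joint ranges: [-3.14, 3.14], [-1.21, 2.06], [-1.07, 1.41], [-3.16, 2.05], [-2.99, -0.16], [-3.1, 3.1]. Speed limits (rad/s): [2.79, 2.79, 3.14, 3.14, 3.14, 3.14].

INTERFACE

Orientations are given as a rotation vector (axis times angle).
In Python, from station import readout, eyes, bot, finder gives the robot as it stands.
- The arm moves only by the tool arm_command, never from a script. Its argument "commands" is a list of rows, each a list of 3 entries, a list of its own where there are three numbers: the shift along the tool's x, y, z in cm, then the turn, a rotation vector about the tool's x, y, z in degrees, then the opening in per cent of the stroke, from 0 (shut) to 100 (fully open). A call has exactly 5 rows; each row shifts and turns the commanded pose from where the row before left it, along the tool's axes as they then stand; what a row does not reach is not made up. A row lasts 1/10 s, in which the tool goes at most 50 mm and 8.59 degrees, less where a joint would pass 70% of its speed; a pose out of reach is approached as far as the arm can. A call with a gripper value outside its range is refused whole. The fingers move at their own pace and stop on an object; "squeeze" is the grip in N (left out, the last holds). Time passes only in rows, so rows that do not move let the fingers close, or fill a call up. It gives the time, the measured TCP pose, the force, the opening and the grip force at its end, in the units of the state.
- readout.sense(): the state, without advancing time (a new reading comes with each control period).
- eyes.grab_frame(name): name is "scene" or "top"; returns (picture, depth): 384x512x3 uint8, blue, green, red; 384x512 float32, m along the optical axis (not along the pixel's ray), 0 where there is no reading.
- eyes.camera_info(name): a dict with "camera_matrix" (3x3 intrinsics, pixels), "extrinsics" (4x4, takes a point from world to camera coordinates). Camera axes: x right, y up, looking along -z (the intrinsics and any distortion apply to the point x, -y, -z); pixel columns grow to the right and rows downward; lengths in m; the calibration is good to about 2 mm. A picture is of the moment at which its call begins. camera_info takes no time and is no camera call.
- bot.hand_in(): hands the job in; it is judged then, once.
Trained networks look in the newest picture that a camera, given by its name, has taken for a name from the list of things; names that differ only in an ending like _2 or _b are one class to them, and where a whole thing is asked for, a point or a joint stands for the part that bears it (a point fixed in the world has none). Each returns a list of dicts, best first, with "confidence" (0 to 1); they miss things now and then, are a little off and sometimes report something else, mostly with a low value. They report only what shows in the picture. A call takes as long as a camera call. They do not tell look-alikes from the thing itself.
- finder.spot_in(name, camera): "uv" ([column, row] in pixels, amid what is visible of it).
- finder.masks_of(name, camera): "pixels" (384x512 bool, what is visible of it) and "uv" ([column, row] in pixels, amid what is visible of it).
- finder.mark_of(name, camera): "uv" ([column, row] in pixels: a listed point, or the origin of a listed thing).
The state is a dict: "time_s": time; "q": joint angles; "qvel": joint speeds; "joint_efforts": joint torques, N m; "ee_pos": TCP position; "tool_rot": TCP orientation; "wrist_force": force on the tool from outside, world axes, zero at the start; "ft_torque": the same for the moment, N m; "grip_width": finger opening in m; "finger_force": force on a finger pad.
Only numpy, scipy, OpenCV 4.12 (cv2) and the standard library are available. Lean on these libraries where they do the work, as an engineer would, in place of code of your own. Each camera call takes 0.05 s, during which the arm holds its last target. There are 200 camera calls.

## Working session

There is one attempt and no reset: what is moved stays moved. The work goes in short steps, Python scripts to look and compute and a tool call to move; the robot and the scene stay as the last step left them, time stands still between calls to the robot, and variables do not carry over. Pictures are saved under pics/ and viewed, at most 10 in all, crops included, and the job is handed in when it is done.

Besides the shell and the picture viewer there is one more tool, called after "Request:" by a JSON object that holds its "api" and its "payload", one argument or row to a line. arm_command: Moves the arm, as the interface text tells. Its arguments: {"type":"object","properties":{"commands":{"type":"array","items":{"type":"array"}},"squeeze":{"type":"number"}},"required":["commands"]}

```bash
mkdir -p pics
cat > h.py <<'E'
import numpy as np,cv2
from station import readout,eyes,bot,finder
def ray(cam,uv):
    i=eyes.camera_info(cam);K=np.array(i["camera_matrix"]);E=np.array(i["extrinsics"])
    d=np.array([(uv[0]-K[0,2])/K[0,0],-(uv[1]-K[1,2])/K[1,1],-1.])
    R=E[:3,:3];return -R.T@E[:3,3],R.T@d
def at_z(cam,uv,z):
    o,d=ray(cam,uv);return o+d*(z-o[2])/d[2]
def at_d(cam,uv,D):
    o,d=ray(cam,uv);return o+d*D
def cloud(cam,D):
    v,u=np.mgrid[0:384,0:512];i=eyes.camera_info(cam);K=np.array(i["camera_matrix"]);E=np.array(i["extrinsics"])
    c=np.stack([(u-K[0,2])/K[0,0]*D,-(v-K[1,2])/K[1,1]*D,-D],-1)
    return (c-E[:3,3])@E[:3,:3]
E
python3 - <<'E'
from h import *
print(eyes.camera_info("top"))
ims=[]
for c in("top","scene"):
    p,d=eyes.grab_frame(c);cv2.imwrite(f"pics/{c}0.png",p);np.save(c+"0.npy",d)
    for n in("stop","stop_grip","stand","fixture","fixture_top","fixture_pad","die_brown","tin","oil_bottle"):
        for f in("spot_in","mark_of"):
            r=getattr(finder,f)(n,c)
            print(c,n,f,[(np.round(x["uv"]).tolist(),round(x["confidence"],2)) for x in r[:3]])
E
```

```text
{'camera_matrix': array([[424.73452862,   0.        , 252.59981734],
       [  0.        , 424.73452862, 192.27011753],
       [  0.        ,   0.        ,   1.        ]]), 'extrinsics': array([[-9.88593484e-03, -9.99949211e-01, -1.96040995e-03,
        -2.22705148e-01],
       [ 9.94038518e-01, -1.00403442e-02,  1.08566181e-01,
        -5.55581273e-01],
       [-1.08580351e-01, -8.75444810e-04,  9.94087290e-01,
        -9.83669654e-01],
       [ 0.00000000e+00,  0.00000000e+00,  0.00000000e+00,
         1.00000000e+00]])}
top stop spot_in [([268.0, 233.0], 0.72), ([309.0, 222.0], 0.61)]
top stop mark_of [([306.0, 222.0], 0.61)]
top stop_grip spot_in [([268.0, 228.0], 0.55), ([311.0, 219.0], 0.42)]
top stop_grip mark_of [([266.0, 230.0], 0.69), ([309.0, 219.0], 0.59)]
top stand spot_in [([264.0, 235.0], 0.7), ([175.0, 240.0], 0.58)]
top stand mark_of [([268.0, 232.0], 0.87)]
top fixture spot_in [([173.0, 242.0], 0.85)]
top fixture mark_of [([175.0, 240.0], 0.65)]
top fixture_top spot_in [([173.0, 238.0], 0.56)]
top fixture_top mark_of [([173.0, 241.0], 0.59)]
top fixture_pad spot_in 
[... 837 characters left out ...]
]
scene stand mark_of [([320.0, 223.0], 0.73)]
scene fixture spot_in [([256.0, 280.0], 0.83), ([320.0, 199.0], 0.51)]
scene fixture mark_of [([256.0, 285.0], 0.81)]
scene fixture_top spot_in [([256.0, 276.0], 0.93)]
scene fixture_top mark_of [([254.0, 265.0], 0.75), ([320.0, 225.0], 0.43)]
scene fixture_pad spot_in [([258.0, 273.0], 0.81)]
scene fixture_pad mark_of [([255.0, 263.0], 0.89)]
scene die_brown spot_in [([254.0, 189.0], 0.76)]
scene die_brown mark_of [([253.0, 193.0], 0.79)]
scene tin spot_in [([150.0, 240.0], 0.71)]
scene tin mark_of [([150.0, 250.0], 0.76)]
scene oil_bottle spot_in [([314.0, 198.0], 0.18)]
scene oil_bottle mark_of [([269.0, 176.0], 0.74), ([152.0, 248.0], 0.17)]
```

View pics/top0.png

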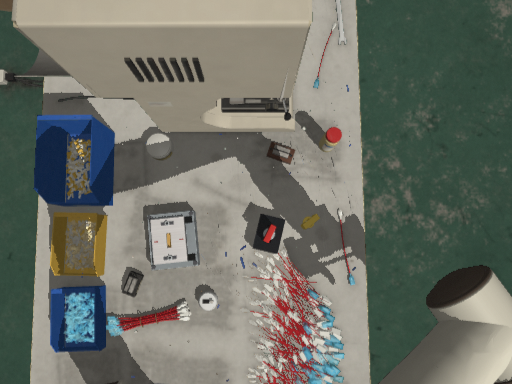

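View pics/scene0.png

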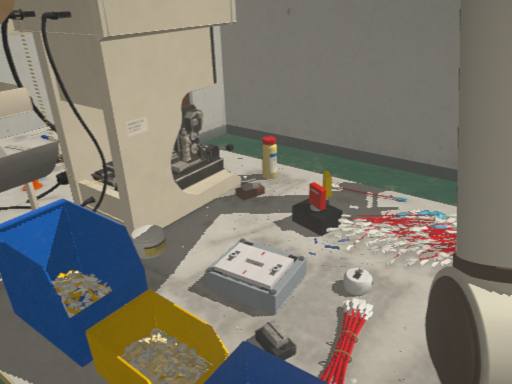

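Top view: the red stop is at (268,233) in the black stand, and the yellow look-alike is at (310,221). The red one fits the description. The grey fixture is at (172,240) with its slot near (169,240). I'll measure these and make one enlarged crop to confirm.

Run:
```python
from h import *
D=np.load("top0.npy");p=cv2.imread("pics/top0.png");P=cloud("top",D)
def rect(m,name):
    q=P[m][:,:2];r=cv2.minAreaRect((q*1000).astype(np.float32))
    print(name,m.sum(),"mean",q.mean(0).round(4),"z",np.median(P[m][:,2]).round(4),"rect c",np.round(r[0],1),np.round(r[1],1),round(r[2],1))
v,u=np.mgrid[0:384,0:512]
b,g,r=[p[...,i].astype(int) for i in range(3)]
def box(x0,x1,y0,y1):return (u>=x0)&(u<=x1)&(v>=y0)&(v<=y1)
B=box(240,295,208,260)
red=B&(r>120)&(g<90)&(b<90)
rect(red&(P[...,2]>.07),"grip top")
blk=B&(r<60)&(P[...,2]>.028)&(P[...,2]<.045);rect(blk,"stand")
F=box(135,212,195,285)
rect(F&(P[...,2]>.03)&(P[...,2]<.06),"fixture")
rect(F&(P[...,2]>.041)&(P[...,2]<.06)&(r>185),"plate white")
rect(F&(r-b>60)&(v>225)&(v<255),"slot brown")
# minAreaRect in pixel of fixture
c1=cv2.resize(p[195:285,130:215],None,fx=6,fy=6,interpolation=cv2.INTER_CUBIC)
c2=cv2.resize(p[195:265,240:330],None,fx=6,fy=6,interpolation=cv2.INTER_CUBIC)
o=np.zeros((540,510+540-255,3),np.uint8);o=np.zeros((540,800,3),np.uint8)
c2=cv2.resize(c2,(285,222));o[:,:510]=c1;o[:222,512:797]=c2
cv2.imwrite("pics/crop.png",o)
print(np.round(P[195:285:5,172,:],3)[:, [0,1,2]].tolist())
```

```text
grip top 102 mean [ 0.455  -0.2645] z 0.085 rect c [ 449.7 -259. ] [25.7 55.4] 37.1
stand 695 mean [ 0.4556 -0.2639] z 0.0352 rect c [ 456.  -264.4] [58.8 81.6] 76.1
fixture 2591 mean [ 0.4417 -0.0393] z 0.042 rect c [430.2 -19.5] [150.8 149.8] 5.5
plate white 1162 mean [ 0.4411 -0.0314] z 0.0443 rect c [441.7 -30.9] [102.   76.8] 5.5
slot brown 38 mean [ 0.4436 -0.0295] z 0.0365 rect c [444.1 -28.9] [28.5  7.6] 9.1
[[0.552, -0.03, -0.002], [0.54, -0.03, -0.003], [0.527, -0.03, -0.003], [0.515, -0.031, 0.001], [0.501, -0.037, 0.035], [0.489, -0.039, 0.043], [0.477, -0.04, 0.046], [0.465, -0.038, 0.038], [0.454, -0.04, 0.047], [0.442, -0.04, 0.045], [0.43, -0.039, 0.042], [0.419, -0.04, 0.044], [0.407, -0.04, 0.043], [0.396, -0.04, 0.042], [0.384, -0.038, 0.034], [0.37, -0.032, -0.0], [0.358, -0.031, -0.004], [0.346, -0.032, -0.001]]
```

View pics/crop.png

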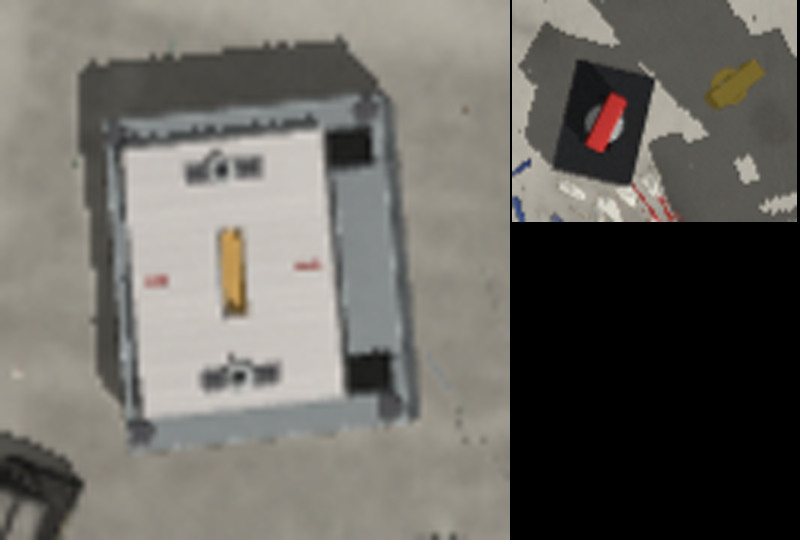

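The crop confirms the red stop in the black stand, at about (604,122) in the crop. The yellow look-alike stands apart at (735,83). The slot shows orange, left of the fixture's middle. Next I'll refine the angles.

Run:
```python
from h import *
from scipy.spatial.transform import Rotation as Ro
D=np.load("top0.npy");p=cv2.imread("pics/top0.png");hs=cv2.cvtColor(p,cv2.COLOR_BGR2HSV)
v,u=np.mgrid[0:384,0:512]
b,g,r=[p[...,i].astype(int) for i in range(3)]
def proj(m,z,name,w=None):
    o,d=ray("top",(0,0)); pts=np.array([at_z("top",(x,y),z)[:2] for x,y in zip(u[m],v[m])])
    w=np.ones(len(pts)) if w is None else w[m]
    c=(pts*w[:,None]).sum(0)/w.sum(); C=np.cov((pts-c).T*1000,aweights=w); e,V=np.linalg.eigh(C); a=np.degrees(np.arctan(V[1,1]/V[0,1]))
    R=cv2.minAreaRect((pts*1000).astype(np.float32))
    print(name,len(pts),"c",(c*1000).round(1),"size",np.sqrt(12*e).round(1),"ang",a.round(1),"rect",np.round(R[0],1),np.round(R[1],1),round(R[2],1))
def box(x0,x1,y0,y1):return (u>=x0)&(u<=x1)&(v>=y0)&(v<=y1)
rm=box(255,282,218,250)
proj(rm&(r-g>60),.080,"grip",np.clip(r-g,0,150).astype(float))
bl=box(242,292,205,260)&(r<45)&(g<45)|(rm&(r-g>60))
n,L,s,cc=cv2.connectedComponentsWithStats(bl.astype(np.uint8));k=1+np.argmax(s[1:,4])
F=cv2.morphologyEx((L==k).astype(np.uint8),cv2.MORPH_CLOSE,np.ones((9,9)))>0
proj(F,.036,"stand")
proj(box(160,180,228,252)&(r-b>35),.041,"slot",np.clip(r-b,0,150).astype(float))
pl=box(145,195,205,275)&(b>165)
pl=cv2.morphologyEx(pl.astype(np.uint8),cv2.MORPH_CLOSE,np.ones((11,11)))>0
proj(pl,.045,"plate")
for n in("fixture_top",):
    print(at_z("top",(173,241),.045))
# scene: rays vs. top heights
for c,uv,z in(("scene",(315,195.5),.068),("top",(266,230),.068),("scene",(254,265),.045)):print(c,at_z(c,uv,z).round(4))
s=cv2.imread("pics/scene0.png").astype(int)
m=(s[...,2]-s[...,1]>60)&(u>300)&(u<332)&(v>175)&(v<215)
print("scene red",u[m].min(),u[m].max(),v[m].min(),v[m].max(),at_z("scene",(u[m].mean(),v[m].mean()),.0635).round(4))
mt=np.zeros((384,512),bool)
c=cv2.resize(cv2.imread("pics/scene0.png")[165:240,285:350],None,fx=7,fy=7,interpolation=cv2.INTER_CUBIC);cv2.imwrite("pics/crop2.png",c)
st=readout.sense();R=Ro.from_rotvec(st["tool_rot"]).as_matrix();print(R.round(3),st["ee_pos"],st["grip_width"],st["time_s"])
```

```text
grip 120 c [ 454.8 -264.8] size [13.3 41.9] ang -26.4 rect [ 455.1 -265.1] [14.  42.1] 62.6
stand 843 c [ 456.2 -264.6] size [57.7 80.2] ang -12.0 rect [ 456.4 -264.3] [58.4 80.1] 75.5
slot 55 c [443.4 -31.2] size [15.6 29.4] ang 4.9 rect [440.3 -36.5] [33.6 27.4] 61.2
plate 1472 c [441.3 -31.2] size [ 76.7 102.9] ang 5.7 rect [441.6 -31.2] [102.9  76.7] 5.5
[ 0.43969544 -0.04223517  0.045     ]
scene [ 0.4546 -0.2547  0.068 ]
top [ 0.4625 -0.2579  0.068 ]
scene [ 0.4371 -0.0246  0.045 ]
scene red 310 326 182 209 [ 0.4527 -0.2641  0.0635]
[[-0.943 -0.332 -0.   ]
 [-0.332  0.943 -0.   ]
 [ 0.     0.    -1.   ]] [ 0.2077407  -0.58945553  0.24123253] 0.08694368153025386 1.9
```

View pics/crop2.png

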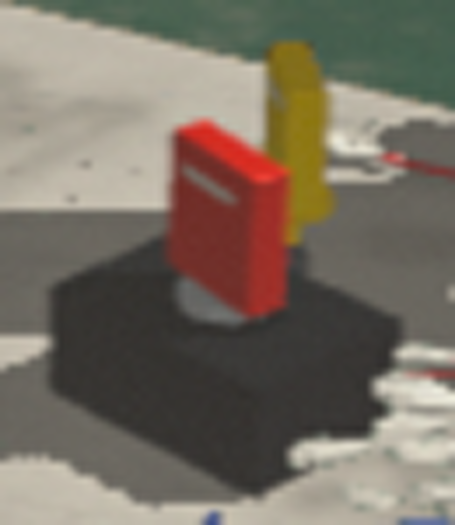

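Scene crop: the red stop stands in the black stand, turned slightly within its pocket, with the yellow one behind it. Grip centre is about (0.4555, -0.265) with yaw -26°. I'll move there now.

Request:
{"api": "arm_command", "payload": {
  "commands": [
    [[-3.415,2.24,0],[0,0,0],40],
    [[-3.415,2.24,0],[0,0,0],40],
    [[-3.415,2.24,0],[0,0,0],40],
    [[-3.415,2.24,0],[0,0,0],40],
    [[-3.415,2.24,0],[0,0,0],40]
  ],
  "squeeze": 25
}}

```text
time_s: 2.4
ee_pos: [0.3323, -0.4258, 0.2415]
tool_rot: [-0.529, 3.096, -0.001]
wrist_force: [0.5, -0.3, 0.4]
grip_width: 0.0548
finger_force: 0.0
```

Request:
{"api": "arm_command", "payload": {
  "commands": [
    [[-3.415,2.24,0],[0,0,0],40],
    [[-3.415,2.24,0],[0,0,0],40],
    [[-3.415,2.24,0],[0,0,0],40],
    [[-3.415,2.24,0],[0,0,0],40],
    [[-3.415,2.24,0],[0,0,0],40]
  ]
}}

```text
time_s: 2.9
ee_pos: [0.4562, -0.2632, 0.2416]
tool_rot: [-0.53, 3.096, -0.001]
wrist_force: [0.7, -0.8, 0.1]
grip_width: 0.0352
finger_force: 0.0
```

Request:
{"api": "arm_command", "payload": {
  "commands": [
    [[0,0,1],[0,0,8],40],
    [[0,0,1],[0,0,8],40],
    [[0,0,1],[0,0,8],40],
    [[0,0,1],[0,0,8],40],
    [[0,0,1],[0,0,8],40]
  ]
}}

```text
time_s: 3.4
ee_pos: [0.4555, -0.2646, 0.191]
tool_rot: [0.57, 3.089, -0.0]
wrist_force: [-0.6, 0.3, 0.3]
grip_width: 0.0349
finger_force: 0.0
```

Request:
{"api": "arm_command", "payload": {
  "commands": [
    [[0,0,1],[0,0,5.8],40],
    [[0,0,0],[0,0,0],40],
    [[0,0,0],[0,0,0],40],
    [[0,0,0],[0,0,0],40],
    [[0,0,0],[0,0,0],40]
  ]
}}

```text
time_s: 3.9
ee_pos: [0.4557, -0.2648, 0.1819]
tool_rot: [0.715, 3.058, -0.0]
wrist_force: [-0.4, 0.5, 0.2]
grip_width: 0.0347
finger_force: 0.0
```

```bash
cat >> h.py <<'E'
from scipy.spatial.transform import Rotation as Ro
def st():
    s=readout.sense();R=Ro.from_rotvec(s["tool_rot"]).as_matrix()
    print("t",s["time_s"],"p",np.round(np.array(s["ee_pos"])*1000,1),"yaw",np.degrees(np.arctan2(R[1,0],R[0,0])).round(2),"z",R[:,2].round(3),"q6",round(s["q"][5],3),"F",np.round(s["wrist_force"],1),"w",round(s["grip_width"]*1000,1));return s,R
def goal(x,y,z):
    s,R=st();print("tool cm",(R.T@(np.array([x,y,z])-s["ee_pos"])*100).round(2))
E
python3 - <<'E'
from h import *
goal(.4555,-.2648,.068)
p,d=eyes.grab_frame("top");cv2.imwrite("pics/t1.png",cv2.resize(p[180:290,200:340],None,fx=5,fy=5))
E
```

```text
t 3.9 p [ 455.7 -264.8  181.9] yaw 153.67 z [ 0.001 -0.    -1.   ] q6 -1.812 F [-0.4  0.5  0.2] w 34.7
tool cm [ 3.000e-02 -1.000e-02  1.139e+01]
```

View pics/t1.png

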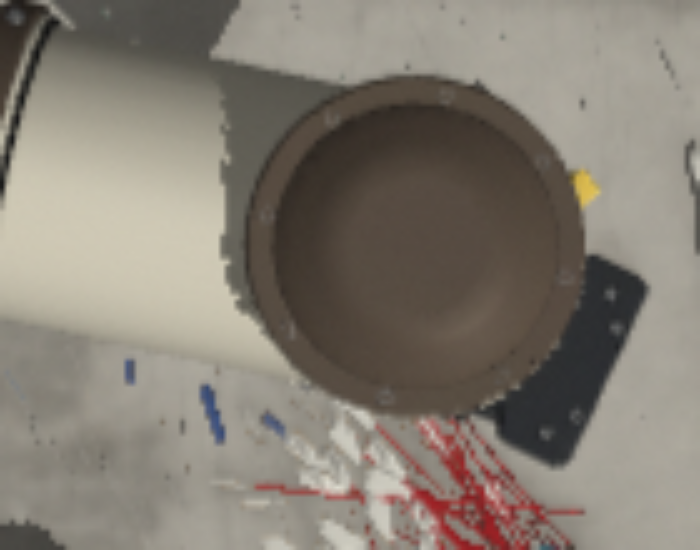

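Request:
{"api": "arm_command", "payload": {
  "commands": [
    [[0.03,0,2.5],[0,0,0],40],
    [[0,0,2.5],[0,0,0],40],
    [[0,0,2.5],[0,0,0],40],
    [[0,0,2.5],[0,0,0],40],
    [[0,0,1.4],[0,0,0],40]
  ]
}}

```text
time_s: 4.45
ee_pos: [0.4543, -0.2643, 0.0656]
tool_rot: [-0.716, -3.057, -0.0]
wrist_force: [-0.8, -0.3, -0.1]
grip_width: 0.0347
finger_force: 0.0
```

Request:
{"api": "arm_command", "payload": {
  "commands": [
    [[0,0,0],[0,0,0],40],
    [[0,0,0],[0,0,0],10],
    [[0,0,0],[0,0,0],0],
    [[0,0,0],[0,0,0],0],
    [[0,0,0],[0,0,0],0]
  ],
  "squeeze": 25
}}

```text
time_s: 4.95
ee_pos: [0.4557, -0.2647, 0.0682]
tool_rot: [0.716, 3.057, -0.0]
wrist_force: [-0.6, -0.6, 2.7]
grip_width: 0.0136
finger_force: 25.0
```

Request:
{"api": "arm_command", "payload": {
  "commands": [
    [[0,0,0],[0,0,0],0],
    [[0,0,0],[0,0,0],0],
    [[0,0,0],[0,0,0],0],
    [[0,0,0],[0,0,0],0],
    [[0,0,0],[0,0,0],0]
  ]
}}

```text
time_s: 5.45
ee_pos: [0.4557, -0.2647, 0.0682]
tool_rot: [0.716, 3.057, -0.0]
wrist_force: [-0.1, 0.9, 5.6]
grip_width: 0.014
finger_force: 25.0
```

Request:
{"api": "arm_command", "payload": {
  "commands": [
    [[0,0,-1],[0,0,0],0],
    [[0,0,-2],[0,0,0],0],
    [[0,0,-2],[0,0,0],0],
    [[0,0,-2],[0,0,0],0],
    [[0,0,-2],[0,0,0],0]
  ]
}}

```text
time_s: 5.95
ee_pos: [0.4545, -0.2644, 0.158]
tool_rot: [-0.717, -3.058, -0.0]
wrist_force: [-0.2, -0.5, -0.7]
grip_width: 0.0138
finger_force: 25.0
```

Run:
```python
from h import *
goal(.4435,-.0305,.158)
p,d=eyes.grab_frame("scene");cv2.imwrite("pics/s2.png",cv2.resize(p[60:320,180:400],None,fx=2.2,fy=2.2))
```

```text
t 5.95 p [ 454.5 -264.4  158. ] yaw 153.6 z [-0.001  0.001 -1.   ] q6 -1.813 F [-0.2 -0.5 -0.7] w 13.8
tool cm [1.139e+01 2.046e+01 2.000e-02]
```

View pics/s2.png

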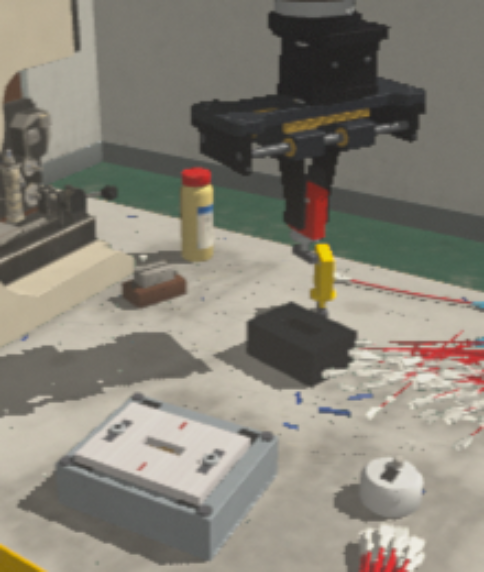

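Request:
{"api": "arm_command", "payload": {
  "commands": [
    [[1.93,3.39,0],[0,0,0],0],
    [[1.93,3.39,0],[0,0,0],0],
    [[1.93,3.39,0],[0,0,0],0],
    [[1.93,3.39,0],[0,0,0],0],
    [[1.93,3.39,0],[0,0,0],0]
  ]
}}

```text
time_s: 6.5
ee_pos: [0.4432, -0.0684, 0.157]
tool_rot: [-0.718, -3.058, -0.0]
wrist_force: [1.0, 0.8, -1.6]
grip_width: 0.0136
finger_force: 25.0
```

Request:
{"api": "arm_command", "payload": {
  "commands": [
    [[1.93,3.39,0],[0,0,0],0],
    [[0,0,0],[0,0,-8],0],
    [[0,0,0],[0,0,-8],0],
    [[0,0,0],[0,0,-8],0],
    [[0,0,0],[0,0,-7.9],0]
  ]
}}

```text
time_s: 7.0
ee_pos: [0.4412, -0.0307, 0.1569]
tool_rot: [0.16, -3.136, -0.0]
wrist_force: [-0.0, -0.5, -1.2]
grip_width: 0.014
finger_force: 25.0
```

Request:
{"api": "arm_command", "payload": {
  "commands": [
    [[0,0,1],[0,0,0],0],
    [[0,0,1],[0,0,0],0],
    [[0,0,1],[0,0,0],0],
    [[0,0,0],[0,0,0],0],
    [[0,0,0],[0,0,0],0]
  ]
}}

```text
time_s: 7.5
ee_pos: [0.4416, -0.031, 0.1267]
tool_rot: [0.15, -3.137, 0.001]
wrist_force: [-0.1, 0.1, -1.1]
grip_width: 0.0141
finger_force: 25.0
```

Run:
```python
from h import *
s,R=st()
print(at_z("scene",(255,262.7),.045).round(4))
p,d=eyes.grab_frame("scene");cv2.imwrite("pics/s3.png",cv2.resize(p[170:320,190:320],None,fx=4,fy=4,interpolation=cv2.INTER_CUBIC))
i=eyes.camera_info("scene");K=np.array(i["camera_matrix"]);E=np.array(i["extrinsics"])
def pj(w):
    c=E[:3,:3]@w+E[:3,3];return K[0,2]+K[0,0]*c[0]/-c[2],K[1,2]-K[1,1]*c[1]/-c[2]
for w in ([.4425,-.0312,.045],np.array(s["ee_pos"])-[0,0,.048]):
    print(np.round(pj(np.array(w)),1), np.round((np.array(pj(np.array(w)))-[190,170])*4))
```

```text
t 7.5 p [441.6 -31.  126.7] yaw -174.53 z [-0.001 -0.001 -1.   ] q6 -1.775 F [-0.1  0.1 -1.1] w 14.1
[ 0.4394 -0.0304  0.045 ]
[253.7 261.8] [255. 367.]
[253.5 244.5] [254. 298.]
```

View pics/s3.png

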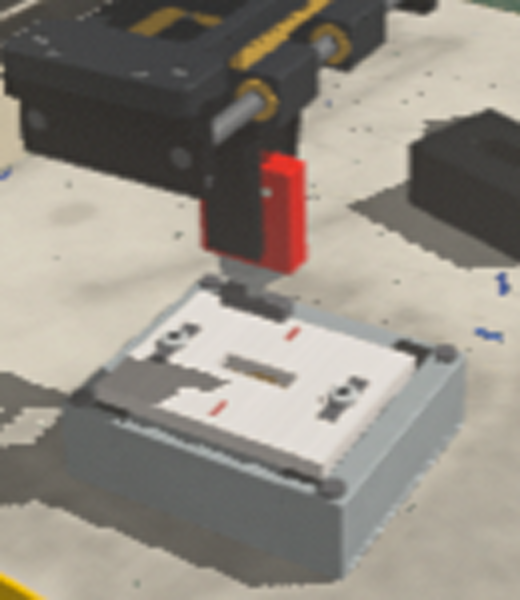

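The slot is at (259,372) in the crop and the foot is directly above it. Going down with light feeling.

Request:
{"api": "arm_command", "payload": {
  "commands": [
    [[0,0,1.0],[0,0,0],0],
    [[0,0,1.0],[0,0,0],0],
    [[0,0,0.7],[0,0,0],0],
    [[0,0,0],[0,0,0],0],
    [[0,0,0],[0,0,0],0]
  ]
}}

```text
time_s: 8.05
ee_pos: [0.4417, -0.0309, 0.1]
tool_rot: [0.151, -3.137, 0.0]
wrist_force: [-0.3, 0.6, -0.4]
grip_width: 0.0139
finger_force: 25.0
```

Request:
{"api": "arm_command", "payload": {
  "commands": [
    [[0,0,0.1],[0,0,0],0],
    [[0,0,0.1],[0,0,0],0],
    [[0,0,0.1],[0,0,0],0],
    [[0,0,0],[0,0,0],0],
    [[0,0,0],[0,0,0],0]
  ]
}}

```text
time_s: 8.55
ee_pos: [0.4418, -0.0309, 0.0973]
tool_rot: [-0.151, 3.138, 0.0]
wrist_force: [1.1, 0.3, -1.3]
grip_width: 0.0138
finger_force: 25.0
```

Request:
{"api": "arm_command", "payload": {
  "commands": [
    [[0,0,0.1],[0,0,0],0],
    [[0,0,0.05],[0,0,0],0],
    [[0,0,0.05],[0,0,0],0],
    [[0,0,0],[0,0,0],0],
    [[0,0,0],[0,0,0],0]
  ]
}}

```text
time_s: 9.05
ee_pos: [0.4418, -0.0309, 0.0952]
tool_rot: [0.151, -3.138, 0.0]
wrist_force: [0.4, 0.5, -1.1]
grip_width: 0.0141
finger_force: 25.0
```

Request:
{"api": "arm_command", "payload": {
  "commands": [
    [[0,0,0.1],[0,0,0],0],
    [[0,0,0.1],[0,0,0],0],
    [[0,0,0.1],[0,0,0],0],
    [[0,0,0],[0,0,0],0],
    [[0,0,0],[0,0,0],0]
  ]
}}

```text
time_s: 9.55
ee_pos: [0.4418, -0.0309, 0.0922]
tool_rot: [0.151, -3.138, 0.0]
wrist_force: [1.1, 0.5, -0.9]
grip_width: 0.014
finger_force: 25.0
```

Request:
{"api": "arm_command", "payload": {
  "commands": [
    [[0,0,0.1],[0,0,0],0],
    [[0,0,0.1],[0,0,0],0],
    [[0,0,0.1],[0,0,0],0],
    [[0,0,0],[0,0,0],0],
    [[0,0,0],[0,0,0],0]
  ]
}}

```text
time_s: 10.05
ee_pos: [0.4418, -0.0309, 0.0892]
tool_rot: [0.151, -3.138, 0.0]
wrist_force: [-0.1, 0.4, -0.7]
grip_width: 0.0135
finger_force: 25.0
```

It's in the slot with no force. Next, pressing against the spring.

Request:
{"api": "arm_command", "payload": {
  "commands": [
    [[0,0,0.2],[0,0,0],0],
    [[0,0,0.2],[0,0,0],0],
    [[0,0,0.2],[0,0,0],0],
    [[0,0,0],[0,0,0],0],
    [[0,0,0],[0,0,0],0]
  ]
}}

```text
time_s: 10.55
ee_pos: [0.4418, -0.0309, 0.0833]
tool_rot: [0.151, -3.138, 0.0]
wrist_force: [-1.4, 0.6, 3.0]
grip_width: 0.014
finger_force: 25.0
```

Request:
{"api": "arm_command", "payload": {
  "commands": [
    [[0,0,0.2],[0,0,0],0],
    [[0,0,0.2],[0,0,0],0],
    [[0,0,0.05],[0,0,0],0],
    [[0,0,0],[0,0,0],0],
    [[0,0,0],[0,0,0],0]
  ]
}}

```text
time_s: 11.05
ee_pos: [0.4418, -0.0309, 0.0789]
tool_rot: [-0.151, 3.138, -0.0]
wrist_force: [-3.0, 0.2, 6.0]
grip_width: 0.0137
finger_force: 25.0
```

Request:
{"api": "arm_command", "payload": {
  "commands": [
    [[0.05,0,0],[0,0,0],0],
    [[0,0,0],[0,0,-6],0],
    [[0,0,0],[0,0,-6],0],
    [[0,0,0],[0,0,-6],0],
    [[0,0,0],[0,0,0],0]
  ]
}}

```text
time_s: 11.55
ee_pos: [0.4424, -0.0308, 0.0793]
tool_rot: [-0.643, 3.072, -0.0]
wrist_force: [-1.0, -0.2, 6.0]
grip_width: 0.014
finger_force: 25.0
```

Request:
{"api": "arm_command", "payload": {
  "commands": [
    [[0,0,0],[0,0,-8],0],
    [[0,0,0],[0,0,-8],0],
    [[0,0,0],[0,0,-8],0],
    [[0,0,0],[0,0,-8],0],
    [[0,0,0],[0,0,0],0]
  ]
}}

```text
time_s: 12.05
ee_pos: [0.4426, -0.0307, 0.0793]
tool_rot: [-1.466, 2.775, -0.002]
wrist_force: [-0.6, -0.4, 6.1]
grip_width: 0.0137
finger_force: 25.0
```

Request:
{"api": "arm_command", "payload": {
  "commands": [
    [[0,0,0],[0,0,-8],0],
    [[0,0,0],[0,0,-8],0],
    [[0,0,0],[0,0,-8],0],
    [[0,0,0],[0,0,-8],0],
    [[0,0,0],[0,0,-8],0]
  ]
}}

```text
time_s: 12.55
ee_pos: [0.4425, -0.0307, 0.0793]
tool_rot: [-2.331, 2.103, -0.003]
wrist_force: [-0.5, -0.4, 6.1]
grip_width: 0.0139
finger_force: 25.0
```

Request:
{"api": "arm_command", "payload": {
  "commands": [
    [[0,0,0],[0,0,0],0],
    [[0,0,0],[0,0,0],0],
    [[0,0,0],[0,0,0],0],
    [[0,0,0],[0,0,0],0],
    [[0,0,0],[0,0,0],0]
  ]
}}

```text
time_s: 13.05
ee_pos: [0.4426, -0.0307, 0.0793]
tool_rot: [-2.325, 2.11, -0.003]
wrist_force: [-0.6, -0.1, 5.7]
grip_width: 0.0141
finger_force: 25.0
```

```bash
python3 -c "
from h import *
s,R=st();print(s['ft_torque'])"
```

```text
t 13.05 p [442.6 -30.7  79.3] yaw -84.44 z [ 0.003  0.    -1.   ] q6 -0.203 F [-0.6 -0.1  5.7] w 14.1
[-0.02458466  0.21083427  0.04149988]
```

Request:
{"api": "arm_command", "payload": {
  "commands": [
    [[0,0,-0.1],[0,0,0],0],
    [[0,0,-0.1],[0,0,0],0],
    [[0,0,-0.1],[0,0,0],0],
    [[0,0,-0.1],[0,0,0],0],
    [[0,0,0],[0,0,0],0]
  ]
}}

```text
time_s: 13.55
ee_pos: [0.4425, -0.0307, 0.0832]
tool_rot: [-2.325, 2.11, -0.003]
wrist_force: [1.5, -0.1, 4.6]
grip_width: 0.014
finger_force: 25.0
```

Request:
{"api": "arm_command", "payload": {
  "commands": [
    [[0,0,-0.05],[0,0,0],0],
    [[0,0,-0.05],[0,0,0],0],
    [[0,0,-0.05],[0,0,0],0],
    [[0,0,0],[0,0,0],0],
    [[0,0,0],[0,0,0],0]
  ]
}}

```text
time_s: 14.05
ee_pos: [0.4422, -0.0307, 0.0843]
tool_rot: [-2.325, 2.111, -0.002]
wrist_force: [5.5, -0.1, -0.1]
grip_width: 0.0138
finger_force: 25.0
```

The foot has seated in the groove: the height matches and the plate now carries the spring. I'll ease the side load, then let go.

Request:
{"api": "arm_command", "payload": {
  "commands": [
    [[0,-0.05,0],[0,0,0],0],
    [[0,0,0],[0,0,0],0],
    [[0,0,0],[0,0,0],0],
    [[0,0,0],[0,0,0],0],
    [[0,0,0],[0,0,0],0]
  ]
}}

```text
time_s: 14.55
ee_pos: [0.4422, -0.0307, 0.0843]
tool_rot: [-2.325, 2.111, -0.001]
wrist_force: [4.9, 0.2, -1.0]
grip_width: 0.0139
finger_force: 25.0
```

Request:
{"api": "arm_command", "payload": {
  "commands": [
    [[0,0,0],[0,0,0],40],
    [[0,0,0],[0,0,0],40],
    [[0,0,0],[0,0,0],40],
    [[0,0,0],[0,0,0],40],
    [[0,0,0],[0,0,0],40]
  ]
}}

```text
time_s: 15.05
ee_pos: [0.441, -0.0311, 0.084]
tool_rot: [2.324, -2.111, -0.002]
wrist_force: [1.1, -0.8, 0.3]
grip_width: 0.034
finger_force: 0.0
```

Request:
{"api": "arm_command", "payload": {
  "commands": [
    [[0,0,-1.5],[0,0,0],40],
    [[0,0,-2.5],[0,0,0],40],
    [[0,0,-3.5],[0,0,0],40],
    [[0,0,-3.5],[0,0,0],40],
    [[0,0,-3.5],[0,0,0],40]
  ]
}}

```text
time_s: 15.55
ee_pos: [0.441, -0.031, 0.2305]
tool_rot: [2.325, -2.112, -0.001]
wrist_force: [0.9, 0.9, -0.1]
grip_width: 0.0348
finger_force: 0.0
```

Run:
```python
from h import *
s,R=st()
p,d=eyes.grab_frame("scene");cv2.imwrite("pics/s4.png",cv2.resize(p[170:320,190:320],None,fx=4,fy=4,interpolation=cv2.INTER_CUBIC))
P=cloud("scene",d);v,u=np.mgrid[0:384,0:512];q=p.astype(int)
m=(q[...,2]-q[...,1]>80)&(u>225)&(u<285)&(v>190)&(v<270)
print(m.sum(),P[m].mean(0),np.percentile(P[m][:,2],[2,98]),np.ptp(P[m],axis=0))
```

```text
t 15.55 p [441.  -31.  230.5] yaw -84.5 z [-0.001 -0.    -1.   ] q6 -0.203 F [ 0.9  0.9 -0.1] w 34.8
417 [ 0.43632175 -0.02750206  0.08670614] [0.05894331 0.1024343 ] [0.45221731 0.58369635 0.44461633]
```

View pics/s4.png

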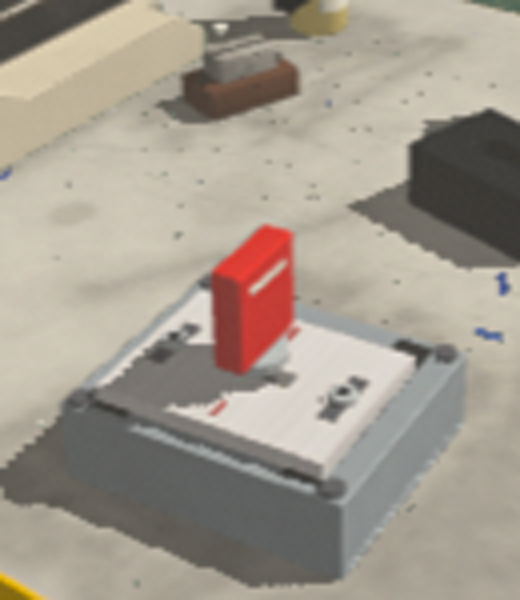

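The stop at (253,300) stands upright, turned across the slot, with its top at 102 mm as expected when locked. The gripper is clear.

```bash
python3 -c "
from h import *
print(bot.hand_in())"
```

```text
the job is handed in; nothing more can be done
None
```

The red stop is locked in the fixture's groove and standing upright; I let go, backed the gripper clear and handed the job in at about 16 s, and the hand-in returned no verdict.

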